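Open the filter box of the soldering fume extractor

ROBOT

A 6-joint arm with a two-finger parallel gripper is mounted at the origin on a cart in front of the work surface, level with it; the furniture and walls round the work are solid. World frame = base frame: x ahead of the robot, y to its left, z up, the work surface at z = 0. Lengths are in m, angles in degrees, forces in N, time in s.
With the tool pointing down it reaches from about 0.3 to 0.75 m from the base axis. Payload 8.5 kg.
Tool frame: the origin (TCP) lies between the finger pads; the fingertips stand env.finger_overhang ahead of it and the grasp point (between the pads) lies 2 mm behind it (env.finger_overhang is the distance from the TCP to the fingertips, in m); z points along the fingers, y is the line along which they close (so a half turn about z gives the same grasp; the last joint's range is limited). The gripper opens to 85 mm and grips with 20 to 120 N. Pads are 22 mm wide; open, the fingers measure 114 mm over their backs; the gripper's body (76 mm by 85 mm) begins 54 mm behind the grasp point. The pads swing forward as they close: fully open they stand 13 mm farther back than shut.
Start: joints at [-87.909, 21.807, 74.336, -0, 83.858, -12.336], TCP at [0.137, -0.533, 0.248] pointing down, gripper open.
Joint ranges: [-178.18, 178.18], [-50.72, 133.34], [12.68, 142.11], [-81.47, 261.47], [9.98, 163.14], [-165.26, 165.26]. Speed limits (degrees/s): [136.94, 136.94, 180, 180, 180, 180].

INTERFACE

Orientations are given as a 3x3 rotation matrix whose columns are the frame's x, y, z axes.
In Python, from rig import env gives the robot as it stands. The module is installed in compiled form; this text tells all that it offers.
- The arm moves only by the tool jog_arm, never from a script. Its arguments are lists of equal length, an entry for each row: "hand": the finger opening in m, from 0 to 0.0854; "travel": the shift along the world's x, y, z in m, a list of three; "yaw": the turn about the world's z in rad. A call has exactly 5 rows; each row shifts and turns the commanded pose from where the row before left it; what a row does not reach is not made up. A row lasts 1/8 s, in which the tool goes at most 62.5 mm and 10.7 degrees, less where a joint would pass 70% of its speed; a pose out of reach is approached as far as the arm can. A call is refused whole if a number of a shift passes 0.0625 or a number of a turn 0.188, either way. A call with a gripper value outside its range is refused whole. The fingers move at their own pace and stop on an object; "grip_force" is the grip in N (left out, the last holds). Time passes only in rows, so rows that do not move let the fingers close, or fill a call up. It gives the time, the measured TCP pose, the force, the opening and the grip force at its end, in the units of the state.
- env.observe(): the state, without advancing time (a new reading comes with each control period).
- env.get_image(name): name is "scene" or "top" or "wrist"; returns the picture (400x640x3 uint8, red, green, blue); there is no depth.
- env.calibration(name): a dict with "fx", "fy", "cx", "cy" (pixels), "k1" (the pictures are not rectified: a ray, as slopes to the right and down, at radius r is drawn at 1 + k1 r^2 times it, then the intrinsics apply), "position" and "rotation" of the camera in the world; the wrist camera has in their place "hand_eye" (4x4, takes a point from camera to tool coordinates, whose origin is the TCP and whose axes are the flange's). Camera axes: x right, y down, z forward; pixel columns grow to the right and rows downward; lengths in m; the calibration is good to about 2 mm. A picture is of the moment at which its call begins: read the wrist's pose just before it. calibration takes no time and is no camera call.
- env.close_job(): hands the job in; it is judged then, once.
The state is a dict: "time_s": time; "q": joint angles; "qvel": joint speeds; "joint_efforts": joint torques, N m; "position": TCP position; "tool_rot": TCP orientation; "ft_force": force on the tool from outside, world axes, zero at the start; "wrist_torque": the same for the moment, N m; "grip_width": finger opening in m; "gripper_force": force on a finger pad.
Only numpy, scipy, OpenCV 4.12 (cv2) and the standard library are available. Lean on these libraries where they do the work, as an engineer would, in place of code of your own. Each camera call takes 0.05 s, during which the arm holds its last target. There are 200 camera calls.

TASK

The filter of the small fume-extractor box on the bench is to be changed: press the snap tab at the end of the box right down with a fingertip so that it lets go of the metal cover, then push the cover along its channel, away from the tab, until the filter well is completely uncovered. Slide the cover flat, do not lift it, and leave the things standing round the box where they are.

Things in the scene. Friction and masses are not known exactly. Their poses are not given: they have to be found in the camera images.
- filter_box: Grey box fixed to the bench, 178 x 84 x 70 mm high (bolt lugs 4 mm high stick out 14 mm at its sides, a hose spigot 22 mm at the end away from the tab). Origin: centre of its underside; x along its length, from the tab end to the spigot end (the way the cover slides), z up. In its top a channel, floor 64 mm above the bench: cover over the filter well at the tab's half, then an empty ledge, level with it.
- seat (a point): Centre of the cover's seat, fixed on the channel floor (64 mm above the bench), 22 mm behind the box's centre; axes as the box. The filter well under the cover (pleated filter, 36 mm along x) is completely uncovered once the cover has gone 56 mm along +x; a stop at the ledge's end halts it at 72 mm.
- tab_top (a point): Middle of the top of the snap tab's thumb pad (18 x 18 mm, black, ribbed) at the end of the box, 72 mm behind its centre; moves with the tab. Unpressed, the pad stands 10 mm above the box end. A nose of the same piece, 41 to 49 mm behind the box's centre, stands up into a window of the cover and locks it.
- tab (a joint): Travel of the snap tab in m: 0 = up, locking the cover (starts at 0 to 0.001); 0.008 = right down on its stop, pad still 2 mm proud of the box end. It goes straight down against a steady friction of 3 N and stays where it is left (no spring back). The nose is clear of the cover from 0.006.
- cover: Loose cover plate of bare metal, 66 mm along x, 71 mm wide, 6 mm thick, about 0.12 kg, with grille slots, a window near the tab and an upright finger step. Origin: centre of its underside; axes as the box (x = the way it slides). Its top lies flush with the channel's side walls (70 mm above the bench), 2 mm of play at each side.
- cover_step (a point): Middle of the upright face of the cover's finger step that looks back at the tab, 7 mm above the plate's top, 9 mm ahead of the cover's origin along x. Step 34 mm wide, 5 mm thick, 14 mm high above the plate. Behind it, towards the tab, 42 mm of flat plate; the tab pad begins 8 mm past the plate's edge. Push here along +x.
- tin_brass_mid (a point): Small round brass tin, 38 mm across, 24 mm high, loose on the bench beside the box (point 12 mm above its underside). Leave alone.
- glass_vial_mid (a point): Small glass vial with a cork, 25 mm across, 52 mm high, loose beside the box (point 12 mm above its underside). Leave alone.
- beeswax_mid (a point): Lump of beeswax, 31 x 42 x 18 mm, loose beside the box (point 12 mm above its underside). Leave alone.
- loupe_mid (a point): Folding loupe, 24 x 30 x 26 mm, loose beside the box (point 12 mm above its underside). Leave alone.
There are look-alikes about, which are no part of the job. Of the things shaped like the cover, the metal one is meant.

How it is judged:
By the outcome, as a careful person would: the job done as asked, in the order asked, and still so for the second after the job is handed in, with the robot touching nothing.
It also fails if it takes over 38 s, if anything falls off the work surface, if the arm or the gripper's body presses on something with over 40 N, if the wrist force passes 120 N, or if a joint passes its speed limit or range.

## Working session

There is one attempt and no reset: what is moved stays moved. The work goes in short steps, Python scripts to look and compute and a tool call to move; the robot and the scene stay as the last step left them, time stands still between calls to the robot, and variables do not carry over. Pictures are saved under pics/ and viewed, at most 10 in all, crops included, and the job is handed in when it is done.

Besides the shell and the picture viewer there is one more tool, called in YAML: its name, and indented under it one key for each argument. jog_arm: Moves the arm, as the interface text tells. Its arguments: {"type":"object","properties":{"hand":{"type":"array"},"travel":{"type":"array"},"yaw":{"type":"array"},"grip_force":{"type":"number"}},"required":["hand","travel","yaw"]}

```bash
mkdir -p pics; cat > h.py <<'E'
import numpy as np, cv2
from rig import env
def ray(name,u,v,st=None):
    c=env.calibration(name); x=(u-c["cx"])/c["fx"]; y=(v-c["cy"])/c["fy"]
    k=c["k1"]; a,b=x,y
    for _ in range(20):
        s=1+k*(a*a+b*b); a,b=x/s,y/s
    d=np.array([a,b,1.])
    if name=="wrist":
        H=np.array(c["hand_eye"]); R=np.array(st["tool_rot"]); p=np.array(st["position"])
        return p+R@H[:3,3], R@H[:3,:3]@d
    return np.array(c["position"]), np.array(c["rotation"])@d
def at(name,u,v,z,st=None):
    o,d=ray(name,u,v,st); return o+d*(z-o[2])/d[2]
def save(name,f):
    im=env.get_image(name); cv2.imwrite(f,im[:,:,::-1]); return im
E
python3 - <<'E'
from h import *
s=env.observe(); print(s["position"],s["tool_rot"],env.finger_overhang,s["time_s"])
a=save("top","pics/top.png");b=save("scene","pics/scene.png")
for n in("top","scene","wrist"): print(env.calibration(n))
E
```

```text
[ 0.13701416 -0.53238789  0.24770762] [[ 9.68470871e-01  2.49126812e-01 -4.98856375e-05]
 [ 2.49126622e-01 -9.68469840e-01  1.44765796e-03]
 [ 3.12337678e-04 -1.41444241e-03 -9.99998951e-01]] 0.017 0.0
{'fx': 434.60568954998695, 'fy': 434.60568954998695, 'cx': 319.3600369699377, 'cy': 203.97272319519305, 'k1': -0.07762033436542523, 'position': array([ 0.46710771, -0.29308011,  0.91020278]), 'rotation': array([[ 0.02754013, -0.99551187,  0.09054088],
       [-0.99948535, -0.02891367, -0.01389369],
       [ 0.0164492 , -0.09011165, -0.99579582]])}
{'fx': 451.25535961144004, 'fy': 451.25535961144004, 'cx': 322.15118524109835, 'cy': 192.70660563965714, 'k1': -0.00375060030520356, 'position': array([ 0.10387514, -0.65248024,  0.6963676 ]), 'rotation': array([[ 0.61443739, -0.57631974,  0.5388156 ],
       [-0.78896415, -0.44752942,  0.42101423],
       [-0.00150298, -0.68379308, -0.72967442]])}
{'fx': 277.1859060484885, 'fy': 277.1859060484885, 'cx': 322.7655039048315, 'cy': 197.6110233575082, 'k1': -0.0253407782818536, 'hand_eye': array([[-1.27033691e-03, -9.53131605e-01, -3.02553351e-01,
         7.75792407e-02],
       [ 9.99998962e-01, -1.41646900e-03,  2.63575914e-04,
        -7.60163933e-04],
       [-6.79779978e-04, -3.02552703e-01,  9.53132415e-01,
        -1.25169072e-01],
       [ 0.00000000e+00,  0.00000000e+00,  0.00000000e+00,
         1.00000000e+00]])}
```

View pics/top.png

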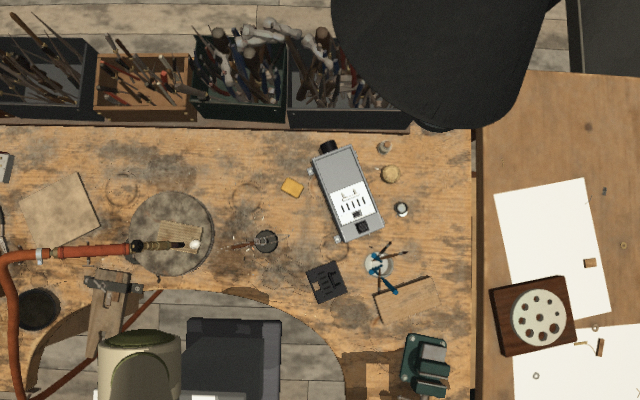

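View pics/scene.png

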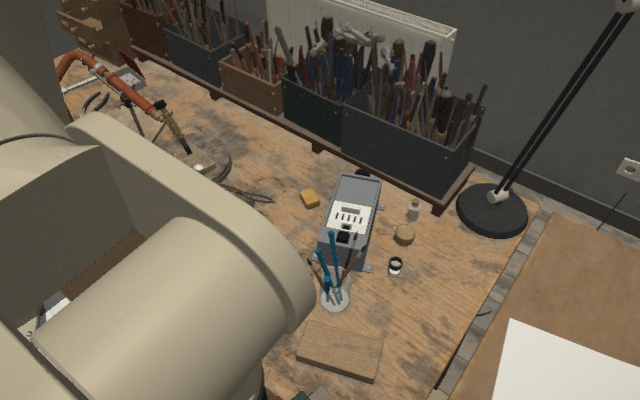

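The top view shows the box at about (347,195), with the tab end at (362,227) and the spigot at (328,147). A cup of brushes stands near the tab end at (378,262). Next I'll enlarge the box.

```bash
python3 - <<'E'
from h import *
a=cv2.imread("pics/top.png")[130:290,270:430]; b=cv2.imread("pics/scene.png")[165:325,290:430]
f=lambda i:cv2.resize(i,None,fx=2.5*1.0,fy=2.5,interpolation=cv2.INTER_CUBIC)
cv2.imwrite("pics/crop.png",np.hstack([f(a),f(b)]))
E
```

```text
(no output)
```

View pics/crop.png

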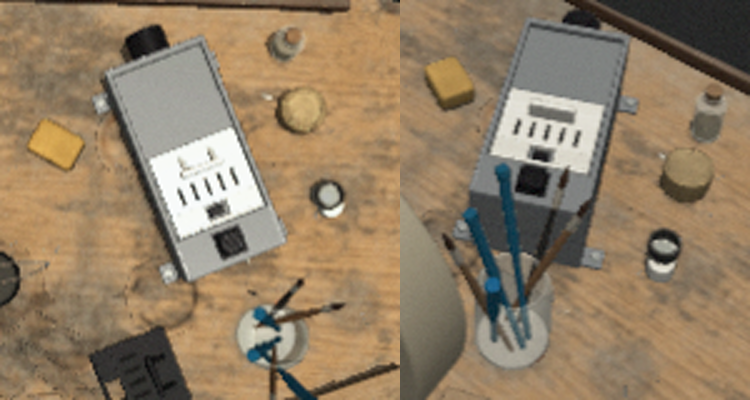

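```bash
python3 - <<'E'
from h import *
T=lambda x,y:(270+x/2.5,130+y/2.5)
S=lambda x,y:(290+(x-400)/2.5,165+y/2.5)
for n,p,z in [("FL",(107,75),.07),("FR",(205,38),.07),("NR",(286,240),.07),("NL",(182,280),.07),("pad",(231,242),.08),("win",(218,210),.07),("step",(198,160),.08)]:
    print(n,at("top",*T(*p),z).round(4))
for n,p,z in [("pad",(532,180),.08),("stepTop",(552,113),.08),("FL",(528,20),.07),("FR",(629,38),.07),("cupbase",(512,340),0)]: print("S",n,at("scene",*S(*p),z).round(4))
print("cup",at("top",*T(265,338),0))
for i in [(258,315),(252,355),(300,282),(343,305),(270,400),(312,400)]:
  for j in [(502,170),(470,213),(565,172),(585,207),(447,238),(492,285)]:
    o,d=ray("top",*T(*i));q,e=ray("scene",*S(*j))
    t=np.linalg.lstsq(np.c_[d,-e],q-o,rcond=None)[0]; a=o+d*t[0];b=q+e*t[1]
    if np.linalg.norm(a-b)<.008: print(i,j,((a+b)/2).round(3),np.linalg.norm(a-b).round(4))
E
```

```text
FL [ 0.6297 -0.2896  0.07  ]
FR [ 0.6617 -0.3659  0.07  ]
NR [ 0.5043 -0.4322  0.07  ]
NL [ 0.4712 -0.352   0.07  ]
pad [ 0.5011 -0.3882  0.08  ]
win [ 0.5261 -0.3788  0.07  ]
step [ 0.5635 -0.3616  0.08  ]
S pad [ 0.4986 -0.3887  0.08  ]
S stepTop [ 0.5566 -0.3643  0.08  ]
S FL [ 0.6318 -0.288   0.07  ]
S FR [ 0.664  -0.3622  0.07  ]
S cupbase [ 0.4293 -0.4254  0.    ]
cup [ 0.42504081 -0.42749024  0.        ]
(258, 315) (502, 170) [ 0.448 -0.4    0.151] 0.0003
(252, 355) (470, 213) [ 0.419 -0.398  0.137] 0.0003
(300, 282) (565, 172) [ 0.472 -0.43   0.148] 0.001
(343, 305) (585, 207) [ 0.455 -0.458  0.154] 0.0028
(270, 400) (447, 238) [ 0.388 -0.408  0.154] 0.0036
(312, 400) (492, 285) [ 0.388 -0.441  0.137] 0.0026
```

```bash
python3 - <<'E'
from h import *
c=env.calibration("scene")
for p in [(333,10),(340,50),(380,100),(430,129),(480,122),(520,70),(550,5)]:
    o,d=ray("top",*p)
    for z in np.arange(.2,.85,.02):
        w=o+d*(z-o[2])/d[2]; q=np.array(c["rotation"]).T@(w-c["position"]); u,v=c["cx"]+c["fx"]*q[0]/q[2],c["cy"]+c["fy"]*q[1]/q[2]
        if q[2]>0 and (v<0 or u>640): print(p,z.round(2),w.round(3)); break
E
```

```text
(333, 10) 0.38 [ 0.769 -0.311  0.38 ]
(340, 50) 0.4 [ 0.705 -0.32   0.4  ]
(380, 100) 0.44 [ 0.629 -0.364  0.44 ]
(430, 129) 0.48 [ 0.586 -0.41   0.48 ]
(480, 122) 0.48 [ 0.596 -0.462  0.48 ]
(520, 70) 0.48 [ 0.655 -0.507  0.48 ]
(550, 5) 0.46 [ 0.744 -0.557  0.46 ]
```

jog_arm:
  hand: [0.0,0.0,0.0,0.0,0.0]
  travel:
    - [0.05,0.02,0]
    - [0.05,0.02,0]
    - [0.05,0.02,0]
    - [0.05,0.02,0]
    - [0.05,0.02,0]
  yaw: [0.08,0.08,0.08,0.08,0.08]

```text
time_s: 0.72
position: [0.3885, -0.4317, 0.248]
tool_rot: [[0.793, 0.609, -0.0], [0.609, -0.793, 0.001], [0.0, -0.001, -1.0]]
ft_force: [-0.6, -0.5, -0.1]
grip_width: 0.0003
gripper_force: 0.0
```

jog_arm:
  hand: [0.0,0.0,0.0,0.0,0.0]
  travel:
    - [0.04,0.015,-0.02]
    - [0.04,0.016,-0.02]
    - [0.037,0.015,-0.01]
    - [0,0,-0.03]
    - [0,0,-0.03]
  yaw: [0,0,0,0,0]

```text
time_s: 1.35
position: [0.5044, -0.3861, 0.137]
tool_rot: [[0.794, 0.607, -0.0], [0.607, -0.794, 0.0], [-0.0, -0.001, -1.0]]
ft_force: [0.7, -0.4, -0.4]
grip_width: 0.0
gripper_force: 0.0
```

```bash
python3 - <<'E'
from h import *
s=env.observe(); print(s["position"],s["ft_force"],s["time_s"])
a=save("wrist","pics/w1.png"); b=save("scene","pics/s1.png")
f=cv2.resize(b[150:330,260:440,::-1],(400,400),interpolation=cv2.INTER_CUBIC)
g=cv2.resize(a[:,100:540,::-1],(400,364))
cv2.imwrite("pics/w1c.png",np.hstack([np.vstack([g,np.zeros((36,400,3),np.uint8)]),f]))
c=env.calibration("wrist");H=np.array(c["hand_eye"])
E
```

```text
[ 0.50439811 -0.38608922  0.13699162] [ 0.67556275 -0.44796313 -0.38313096] 1.35
```

View pics/w1c.png

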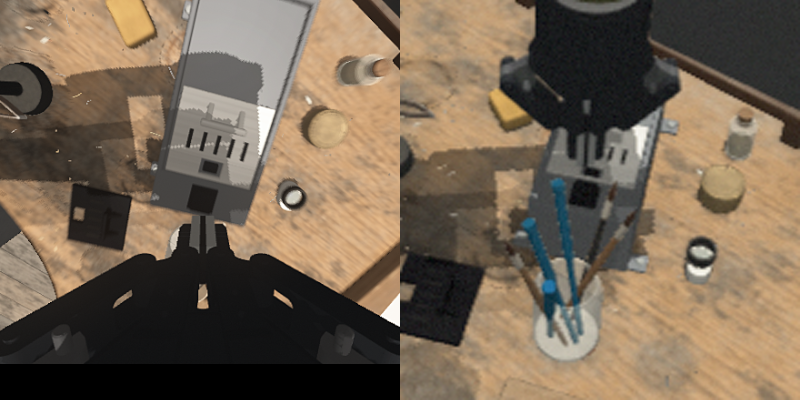

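```bash
python3 - <<'E'
from h import *
s=env.observe(); print(s["position"])
W=lambda x,y:(100+x*1.1,y*400/364)
for n,p,z in [("pad",(202,199),.08),("winC",(211,166),.07),("stepbase",(222,128),.07),("NR",(246,226),.07),("NL",(152,203),.07),("FR",(309,0),.07)]: print(n,at("wrist",*W(*p),z,s).round(4))
E
```

```text
[ 0.50301062 -0.38535307  0.13479569]
pad [ 0.5063 -0.381   0.08  ]
winC [ 0.5292 -0.3723  0.07  ]
stepbase [ 0.5572 -0.3609  0.07  ]
NR [ 0.5061 -0.4276  0.07  ]
NL [ 0.4754 -0.3531  0.07  ]
FR [ 0.6564 -0.3546  0.07  ]
```

jog_arm:
  hand: [0.0,0.0,0.0,0.0,0.0]
  travel:
    - [0.003,0.001,-0.01]
    - [0,0,-0.012]
    - [0,0,-0.008]
    - [0,0,-0.004]
    - [0,0,0]
  yaw: [0,0,0,0,0]

```text
time_s: 2.08
position: [0.507, -0.3857, 0.1042]
tool_rot: [[0.795, 0.607, -0.0], [0.607, -0.795, 0.0], [-0.0, -0.0, -1.0]]
ft_force: [-1.0, -0.3, 0.7]
grip_width: -0.0001
gripper_force: 0.0
```

jog_arm:
  hand: [0.0,0.0,0.0,0.0,0.0]
  travel:
    - [0,0,-0.002]
    - [0,0,-0.002]
    - [0,0,-0.002]
    - [0,0,-0.001]
    - [0,0,0]
  yaw: [0,0,0,0,0]

```text
time_s: 2.7
position: [0.507, -0.3856, 0.0973]
tool_rot: [[0.795, 0.607, -0.0], [0.607, -0.795, 0.0], [0.0, -0.0, -1.0]]
ft_force: [-0.5, -0.9, -0.6]
grip_width: -0.0001
gripper_force: 0.0
```

jog_arm:
  hand: [0.0,0.0,0.0,0.0,0.0]
  travel:
    - [0,0,-0.001]
    - [0,0,-0.001]
    - [0,0,-0.001]
    - [0,0,-0.001]
    - [0,0,0]
  yaw: [0,0,0,0,0]

```text
time_s: 3.32
position: [0.5071, -0.3857, 0.0933]
tool_rot: [[0.795, 0.607, 0.0], [0.607, -0.795, -0.0], [0.0, 0.0, -1.0]]
ft_force: [0.1, -0.1, 0.9]
grip_width: -0.0002
gripper_force: 1.0
```

jog_arm:
  hand: [0.0,0.0,0.0,0.0,0.0]
  travel:
    - [0,0,-0.001]
    - [0,0,-0.001]
    - [0,0,-0.001]
    - [0,0,0]
    - [0,0,0]
  yaw: [0,0,0,0,0]

```text
time_s: 3.95
position: [0.507, -0.3857, 0.0902]
tool_rot: [[0.795, 0.607, 0.0], [0.607, -0.795, 0.0], [0.0, -0.0, -1.0]]
ft_force: [-0.2, -1.0, 0.2]
grip_width: -0.0001
gripper_force: 0.5
```

jog_arm:
  hand: [0.0,0.0,0.0,0.0,0.0]
  travel:
    - [0,0,-0.0005]
    - [0,0,-0.0005]
    - [0,0,-0.0005]
    - [0,0,-0.0005]
    - [0,0,-0.0005]
  yaw: [0,0,0,0,0]

```text
time_s: 4.58
position: [0.507, -0.3859, 0.0889]
tool_rot: [[0.795, 0.607, 0.0], [0.607, -0.795, -0.001], [-0.0, 0.001, -1.0]]
ft_force: [-2.0, 1.2, 11.1]
grip_width: -0.0002
gripper_force: 5.9
```

```bash
python3 - <<'E'
from h import *
s=env.observe(); print(s["position"],s["ft_force"])
a=save("wrist","pics/w2.png")
b=save("scene","pics/s2.png")
f=cv2.resize(b[180:270,300:390,::-1],(400,400),interpolation=cv2.INTER_CUBIC)
g=cv2.resize(a[130:290,240:400,::-1],(400,400),interpolation=cv2.INTER_CUBIC)
cv2.imwrite("pics/w2c.png",np.hstack([g,f]))
E
```

```text
[ 0.50701478 -0.38586277  0.08886789] [-2.02028545  1.24714584 11.08672742]
```

View pics/w2c.png

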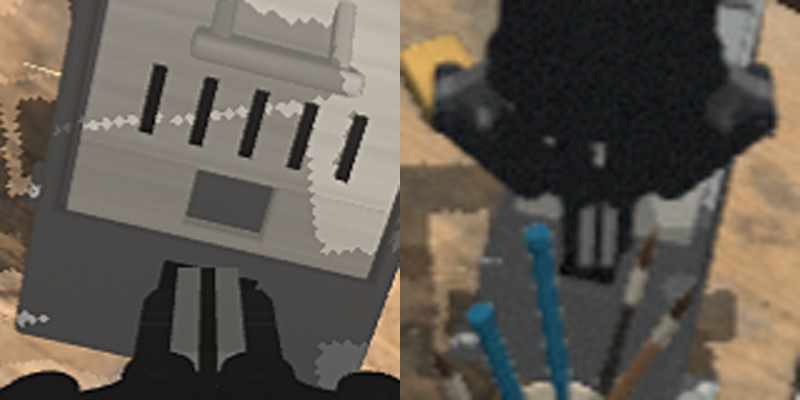

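The tab is on its stop: tip height 72 mm, 11 N, and the nose has dropped out of the cover's window. I'll press a touch more, then rise and move in behind the step.

jog_arm:
  hand: [0.0,0.0,0.0,0.0,0.0]
  travel:
    - [0,0,-0.0005]
    - [0,0,0]
    - [0,0,0.012]
    - [0,0,0.012]
    - [0.012,0.006,0]
  yaw: [0,0,0,0,-0.06]

```text
time_s: 5.3
position: [0.5191, -0.3802, 0.1127]
tool_rot: [[0.831, 0.556, 0.001], [0.556, -0.831, -0.001], [0.0, 0.002, -1.0]]
ft_force: [-0.6, -0.4, -1.1]
grip_width: -0.0
gripper_force: 0.0
```

jog_arm:
  hand: [0.0,0.0,0.0,0.0,0.0]
  travel:
    - [0.014,0.007,0]
    - [0,0,0]
    - [0,0,-0.01]
    - [0,0,-0.008]
    - [0,0,0]
  yaw: [-0.1,-0.105,0,0,0]

```text
time_s: 5.92
position: [0.5326, -0.3725, 0.0923]
tool_rot: [[0.926, 0.378, -0.001], [0.378, -0.926, 0.001], [-0.001, -0.002, -1.0]]
ft_force: [-0.1, 0.1, 0.3]
grip_width: 0.0001
gripper_force: 0.0
```

```bash
python3 - <<'E'
from h import *
s=env.observe(); print(s["position"],s["ft_force"])
a=save("wrist","pics/w3.png")
cv2.imwrite("pics/w3c.png",cv2.resize(a[100:300,200:440,::-1],(720,600),interpolation=cv2.INTER_CUBIC))
E
```

```text
[ 0.53258695 -0.3724512   0.09225379] [-0.0954349   0.09012046  0.34058031]
```

View pics/w3c.png

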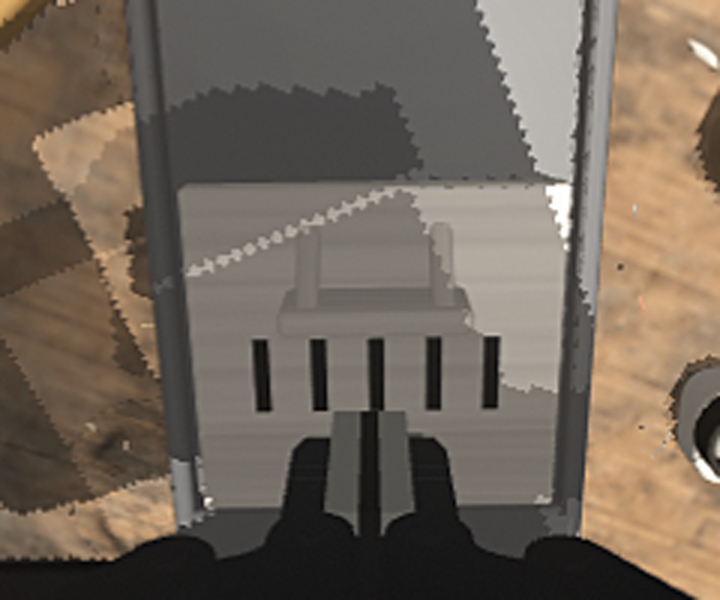

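jog_arm:
  hand: [0.0,0.0,0.0,0.0,0.0]
  travel:
    - [0.0037,0.0015,0]
    - [0.0037,0.0015,0]
    - [0.0037,0.0015,0]
    - [0.0037,0.0015,0]
    - [0.0037,0.0015,0]
  yaw: [0,0,0,0,0]

```text
time_s: 6.6
position: [0.5517, -0.3651, 0.0934]
tool_rot: [[0.926, 0.377, -0.0], [0.377, -0.926, -0.0], [-0.0, 0.0, -1.0]]
ft_force: [-0.6, -0.2, 1.2]
grip_width: 0.0004
gripper_force: 0.6
```

jog_arm:
  hand: [0.0,0.0,0.0,0.0,0.0]
  travel:
    - [0.0037,0.0015,0]
    - [0.0037,0.0015,0]
    - [0.0037,0.0015,0]
    - [0.0037,0.0015,0]
    - [0.0037,0.0015,0]
  yaw: [0,0,0,0,0]

```text
time_s: 7.22
position: [0.5702, -0.3576, 0.0933]
tool_rot: [[0.926, 0.377, -0.0], [0.377, -0.926, -0.0], [-0.0, -0.0, -1.0]]
ft_force: [-1.6, -1.2, 0.2]
grip_width: 0.0004
gripper_force: 0.8
```

```bash
python3 - <<'E'
from h import *
s=env.observe(); print(s["position"],s["ft_force"])
a=save("wrist","pics/w4.png")
cv2.imwrite("pics/w4c.png",cv2.resize(a[100:300,200:440,::-1],(720,600),interpolation=cv2.INTER_CUBIC))
E
```

```text
[ 0.5702448  -0.35755175  0.09333147] [-1.57586136 -1.18714512  0.18681227]
```

View pics/w4c.png

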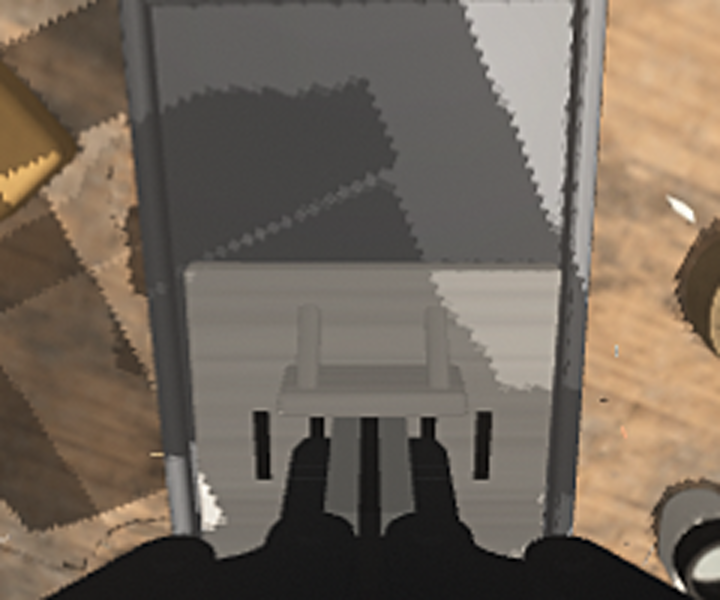

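```bash
python3 - <<'E'
from h import *
s=env.observe(); r=dict(s); r["position"]=[0.53259,-.37245,.09225]
a=at("wrist",200+380/3,100+183/3,.07,r); b=at("wrist",200+372/3,100+263/3,.07,s)
u=np.array([.926,.378,0]); print(a,b,(b-a)@u,(a-[.5667,-.36,.07])@u)
E
```

```text
[ 0.58076974 -0.35433813  0.07      ] [ 0.60429701 -0.34360699  0.07      ] 0.02584262374517389 0.015168766394221177
```

jog_arm:
  hand: [0.0,0.0,0.0,0.0,0.0]
  travel:
    - [0.0035,0.0014,0]
    - [0.0035,0.0014,0]
    - [0.0035,0.0014,0]
    - [0.0035,0.0014,0]
    - [0.0035,0.0014,0]
  yaw: [0,0,0,0,0]

```text
time_s: 7.9
position: [0.5878, -0.3505, 0.0933]
tool_rot: [[0.926, 0.377, 0.0], [0.377, -0.926, 0.0], [0.0, -0.0, -1.0]]
ft_force: [-0.8, -0.3, 1.5]
grip_width: 0.0001
gripper_force: 0.6
```

jog_arm:
  hand: [0.0,0.0,0.0,0.0,0.0]
  travel:
    - [0.0035,0.0014,0]
    - [0.0035,0.0014,0]
    - [0.0035,0.0014,0]
    - [0.0035,0.0014,0]
    - [0.003,0.0012,0]
  yaw: [0,0,0,0,0]

```text
time_s: 8.52
position: [0.6048, -0.3438, 0.0933]
tool_rot: [[0.926, 0.377, 0.0], [0.377, -0.926, -0.0], [0.0, 0.0, -1.0]]
ft_force: [-1.4, -0.4, 0.9]
grip_width: -0.0002
gripper_force: 0.6
```

jog_arm:
  hand: [0.0,0.0,0.0,0.0,0.0]
  travel:
    - [0,0,0]
    - [-0.009,-0.0036,0]
    - [-0.009,-0.0036,0.01]
    - [0,0,0.04]
    - [0,0,0.03]
  yaw: [0,0,0,0,0]

```text
time_s: 9.15
position: [0.5859, -0.3517, 0.1758]
tool_rot: [[0.926, 0.377, 0.001], [0.377, -0.926, -0.001], [0.001, 0.002, -1.0]]
ft_force: [0.4, 0.1, 0.2]
grip_width: 0.0001
gripper_force: 0.0
```

```bash
python3 - <<'E'
from h import *
s=env.observe(); print(s["position"],s["ft_force"])
a=save("wrist","pics/w5.png"); b=save("scene","pics/s5.png")
f=cv2.resize(b[150:330,260:440,::-1],(400,400),interpolation=cv2.INTER_CUBIC)
g=cv2.resize(a[80:320,200:440,::-1],(400,400),interpolation=cv2.INTER_CUBIC)
cv2.imwrite("pics/w5c.png",np.hstack([g,f]))
E
```

```text
[ 0.58594624 -0.35168134  0.17584608] [0.42960177 0.11030514 0.2206386 ]
```

View pics/w5c.png

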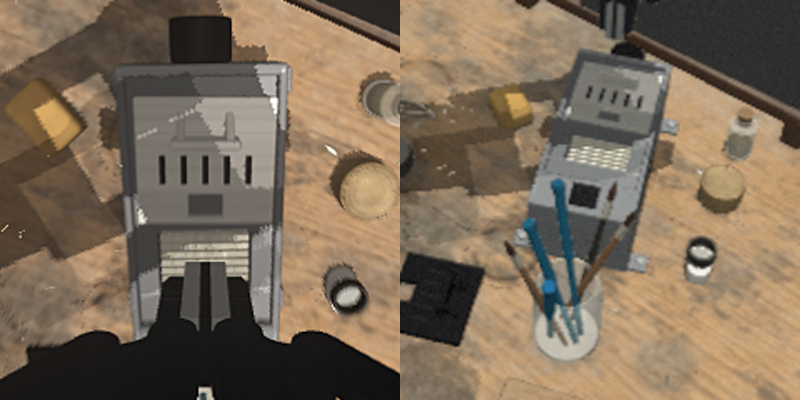

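The scene view shows the well fully open and the cover lying flat. In the wrist view the cover stops about 10 mm short of its stop, so it has gone about 62 mm, and the tab is still down. The brush cup and the loose things look undisturbed, and the arm is clear.

```bash
python3 -c "
from rig import env
print(env.close_job())"
```

```text
the job is handed in; nothing more can be done
None
```

The tab is pressed right down and the metal cover is slid flat about 62 mm along its channel, leaving the filter well completely uncovered; nothing round the box appeared to have moved, and the job is handed in (no verdict was returned).

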